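Draw the sagging bolt and hold the serving gate ajar

ROBOT

A 7-joint arm with a two-finger parallel gripper is mounted at the origin on the work surface. World frame = base frame: x ahead of the robot, y to its left, z up, the work surface at z = 0. Lengths are in m, angles in rad, forces in N, time in s.
With the tool pointing down it reaches from about 0.4 to 0.85 m from the base axis. Payload 6.9 kg.
Tool frame: the origin (TCP) lies midway between the tips of the shut fingers; the grasp point (between the pads) lies 19 mm behind it; z points along the fingers, y is the line along which they close (so a half turn about z gives the same grasp; the last joint's range is limited). The gripper opens to 85 mm and grips with 20 to 120 N. Pads are 22 mm wide; open, the fingers measure 114 mm over their backs; the gripper's body (76 mm by 85 mm) begins 54 mm behind the grasp point. The pads swing forward as they close: fully open they stand 13 mm farther back than shut.
Start: joints at [0.105, 0.507, -0.238, 1.5, 0.126, 1.149, -0.155], TCP at [0.625, -0, 0.231] pointing down, gripper open.
Joint ranges: [-3.08, 3.08], [-0.24, 2.05], [-1.43, 1.35], [0, 2.5], [-1.52, 4.66], [0.17, 1.96], [-2.89, 2.89]. Speed limits (rad/s): [2.39, 2.39, 3.14, 3.14, 3.14, 3.14, 3.14].

INTERFACE

Orientations are given as a unit quaternion [w, x, y, z].
In Python, from bench import readout, vision, bot gives the robot as it stands.
- The arm moves only by the shell command python3 -m creep 'ROWS' [FORCE]. ROWS is JSON, a list of rows, each an object with "linear": the shift along the tool's x, y, z in units of 50 mm (1.0 is 50 mm), a list of three; "rot": the turn, a rotation vector about the tool's x, y, z in units of 10 degrees (1.0 is 10 degrees), a list of three; "fingers": the finger opening in mm, from 0 to 85.4. A call has 1 to 8 rows; each row is the pose to reach, as a shift and turn from the pose commanded when the call began, along the tool's axes at that moment; what a row does not reach only later rows make up. A row lasts 1/8 s, in which the tool goes at most 62.5 mm and 10.7 degrees, less where a joint would pass 70% of its speed; a pose out of reach is approached as far as the arm can. A call with a gripper value outside its range is refused whole. The fingers move at their own pace and stop on an object; FORCE is the grip in N (left out, the last holds). Time passes only in rows, so rows that repeat a pose let the fingers close. It gives the time, the measured TCP pose, the force, the opening and the grip force at its end, in the units of the state.
- readout.get_obs(): the state, without advancing time (a new reading comes with each control period).
- vision.read_camera(name): name is "scene" or "side" or "wrist"; returns a dict with "image" (384x512x3 uint8, red, green, blue), "depth" (384x512 float32, m along the optical axis (not along the pixel's ray), 0 where there is no reading), "fx", "fy", "cx", "cy" (pixels), "cam_to_world" (4x4, takes a point from camera to world coordinates). Camera axes: x right, y up, looking along -z (the intrinsics and any distortion apply to the point x, -y, -z); pixel columns grow to the right and rows downward; lengths in m; the calibration is good to about 2 mm. A picture is of the moment at which its call begins.
- bot.job_done(): hands the job in; it is judged then, once.
Trained networks look in a picture, given as the dict that the camera call returned (one of the last four; its "shot" number tells which), for a name from the list of things; names that differ only in an ending like _2 or _b are one class to them, and where a whole thing is asked for, a point or a joint stands for the part that bears it (a point fixed in the world has none). Each returns a list of dicts, best first, with "score" (0 to 1); they miss things now and then, are a little off and sometimes report something else, mostly with a low value. They report only what shows in the picture. A call takes as long as a camera call.
- vision.recognise(name, picture): "point" ([x, y, z] in m, in world coordinates, good to about 4 mm: the middle of the surface that is visible of it).
- vision.regions_of(name, picture): "mask" (384x512 bool, what is visible of it).
- vision.mark_of(name, picture): "point" ([x, y, z] in m, in world coordinates, good to about 4 mm: a listed point, or the origin of a listed thing).
The state is a dict: "time": time; "joint_pos": joint angles; "joint_velocities": joint speeds; "tau": joint torques, N m; "tool_pos": TCP position; "eef_rot": TCP orientation; "ft_force": force on the tool from outside, world axes, zero at the start; "ft_torque": the same for the moment, N m; "opening": finger opening in m; "grasp_force": force on a finger pad.
Only numpy, scipy, OpenCV 4.12 (cv2) and the standard library are available. Lean on these libraries where they do the work, as an engineer would, in place of code of your own. Each camera call takes 0.05 s, during which the arm holds its last target. There are 200 camera calls.

TASK

The little sprung serving gate in the butcher's counter screen is bolted: the bolt sags, and the notch near its nose has dropped over the bent-up lip of the keeper. Take the red knob, lift the bolt clear of the lip while you pull it, without forcing it against the keeper, and draw it right back before you move the gate; then ease the gate about 10 cm ajar towards you and finish holding it still there, bolt drawn, so that it cannot spring shut and the parcel behind can be passed. Leave the jar, the shaker and the parcel where they stand.

Things in the scene. Friction and masses are not known exactly. Their poses are not given: they have to be found in the camera images.
- screen: Fixed counter screen of steel posts and clear panels, 760 wide, 266 high, about 50 thick. Origin on the counter, midway between the two gate posts. Its x points through the screen to the customer side (away from the worker), y along the screen to the latch post (the worker's left), z up. The gate posts are 40 square, centred at y = -160 (hinges) and +160 (keeper); all front faces are at x = -12.5. Post tops at z = 266. Feet stick out 25 in front of the posts and are 6 thick
- gate (a joint): Sprung gate between the posts, 264 wide, 25 thick, from z = 30 to z = 240, hinged at its right (screen -y) side about a vertical axis. Value in rad, 0 = shut; grows as its latch side swings towards the worker (anticlockwise from above), stop at 1.5. 0.37 rad is 100 mm open at the free edge. Spring hinges close it: 0.48 N m at 0, 0.8 N m at 0.4 rad (about 5 N at the knob), so it swings shut if let go. While the bolt is in the keeper it moves only about 0.02 rad
- bolt (a joint): How far the bolt is drawn along its own length, in m: 0 = home in the keeper, 0.058 = drawn right back (stop). The knob then moves towards the hinge side (screen -y). Starts at 0 to 0.006. Slides with about 1.5 N of friction and stays where it is left. Unlifted, it catches on the lip at 0.009; the lift is needed until it is drawn 0.028, where the nose is past the lip; the nose is out of the keeper at 0.035
- sag (a joint): How far the bolt is lifted, in rad: 0 = sagging (it rests there by its weight, nose 11 mm low), 0.05 = level, 0.085 = stop. It rocks about its rear guide, at screen x -28, y -50, z 222 (gate shut), which is 135 mm from the knob when home and 77 mm when drawn. It clears the lip at 0.03, which is 4 mm of knob lift when home; 6 to 7 mm of lift at the knob is right all the way. Takes about 3 N
- knob (a point): Centre of the red ball knob, 20 mm diameter, the bolt's handle, on an 8 mm stem that leans up and towards the worker from the 14 mm rod. The ball is 32 mm in front of the rod, 34 mm above it, 48 mm in front of the gate's face, about 249 mm above the counter (9 mm above the gate's top), free all round: take it from above, the fingers one on each side along the screen (its y). It rides with bolt and gate
- nose (a point): End of the bolt, on the rod's axis. The rod is 14 mm in diameter; its underside has a notch 6.5 deep and 16 long, from 18 to 34 mm behind this end
- lip (a point): Top edge, at its middle, of the brass keeper's bent-up lip: 4 mm thick along the bolt, 24 wide. It stands 5.6 mm up inside the bolt's notch
- keeper: Brass strap keeper on the front of the latch post, fixed; same origin and axes as screen. It covers screen y 142 to 180, z 197 to 242 and stands 30 mm out from the post's face (to x = -42.5); its closed strap begins at y = 150, so the lip, at y 144 to 148, shows beside it
- gate_hinge (a point): Point on the gate's vertical hinge axis, 135 mm above the counter; screen x -14, y -138
- gate_edge (a point): Middle of the gate's free (latch) edge, 270 mm from the hinge axis; moves with the gate, turns with it
- jar: Bystander: glass jar with white lid and paper label, 64 diameter, 100 high, loose. Origin under its centre. It and the shaker stand on the worker's side, one in front of the gate (which would hit it if opened wider than 0.75 rad), one in front of the left wing; which is which varies
- shaker: Bystander: aluminium salt shaker, 52 diameter, 94 high, loose. Origin under its centre. See the jar
- parcel: Bystander: white paper parcel with a red band, 100 x 150 x 55 high, loose. Origin under its centre. On the customer side, behind the gate

How it is judged:
By the outcome, as a careful person would: the job done as asked, in the order asked, and still so for the second after the job is handed in, while the arm keeps its last pose, push and grip.
It also fails if it takes over 34 s, if anything falls off the work surface, if the arm or the gripper's body presses on something with over 40 N, if the wrist force passes 120 N, or if a joint passes its speed limit or range.

## Working session

There is one attempt and no reset: what is moved stays moved. The work goes in short steps, Python scripts to look and compute and a shell command to move; the robot and the scene stay as the last step left them, time stands still between calls to the robot, and variables do not carry over. Pictures are saved under pics/ and viewed, at most 10 in all, crops included, and the job is handed in when it is done.

```bash
mkdir -p pics; ls; cat > h.py <<'E'
import numpy as np, cv2
from bench import readout, vision, bot
from scipy.spatial.transform import Rotation as R
def snap(n,f): 
    p=vision.read_camera(n); cv2.imwrite('pics/'+f,p['image'][:,:,::-1]); return p
def st():
    o=readout.get_obs(); q=o['eef_rot']; return o,R.from_quat([q[1],q[2],q[3],q[0]])
def info():
    o,r=st(); print('t',o['time'],'p',np.round(o['tool_pos'],4),'R',np.round(r.as_matrix(),3).tolist(),'F',np.round(o['ft_force'],1),'op',round(o['opening'],4),'g',o['grasp_force'])
def marks(p,names):
    for n in names:
        try:
            a=vision.mark_of(n,p)[:2]; print(n,[(np.round(d['point'],4).tolist(),round(d['score'],2)) for d in a])
        except Exception as e: print(n,e)
E
python3 - <<'E'
from h import *
info()
for c in ['scene','side']:
    p=snap(c,c+'1.png'); print(c); marks(p,['screen','knob','nose','lip','gate_hinge','gate_edge','jar','shaker','parcel'])
i=[cv2.imread('pics/%s1.png'%c) for c in ['scene','side']]
p=snap('wrist','w1.png');print('wrist');marks(p,['knob','nose','lip','screen'])
E
```

```text
pics
t 0.0 p [ 6.245e-01 -1.000e-04  2.304e-01] R [[-0.0, 1.0, -0.002], [1.0, 0.0, -0.0], [-0.0, -0.002, -1.0]] F [-0.3  0.2  0.3] op 0.0854 g 0.0
scene
screen [([0.6207, -0.0378, -0.0006], 0.58)]
knob [([0.5713, 0.0531, 0.2484], 0.43)]
nose []
lip []
gate_hinge [([0.5813, -0.1735, 0.1358], 0.61)]
gate_edge [([0.6429, 0.0894, 0.1339], 0.73)]
jar []
shaker []
parcel [([0.7052, -0.0702, 0.0016], 0.9)]
side
screen [([0.6147, -0.0397, 0.0008], 0.91)]
knob []
nose [([0.643, 0.094, 0.1361], 0.2)]
lip []
gate_hinge [([0.5842, -0.1726, 0.1344], 0.61)]
gate_edge [([0.6452, 0.0922, 0.1339], 0.81)]
jar [([0.5612, 0.211, 0.0031], 0.92)]
shaker [([0.4373, -0.1013, -0.0001], 0.91)]
parcel [([0.7061, -0.067, 0.0013], 0.85)]
wrist
knob [([0.5772, 0.0581, 0.2461], 0.84)]
nose []
lip [([0.6112, 0.1034, 0.211], 0.66)]
screen []
```

View pics/scene1.png

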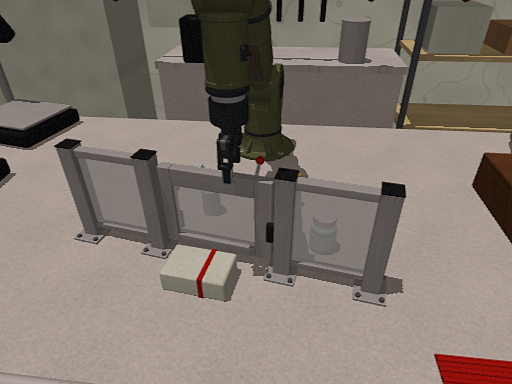

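View pics/side1.png

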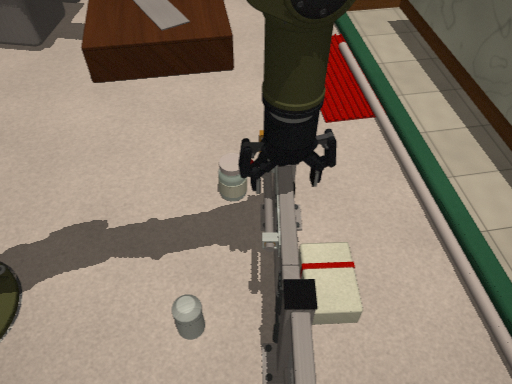

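Scene view (from the customer side): the red knob is at about (260,160), with the gate between the posts at columns 150 and 285. The parcel is at (200,272). In the side view, the shaker is at (232,180) and the jar at (188,315). The fingers straddle the gate top, so I'll go straight up first. The fit gives a screen yaw of about -11°.

```bash
python3 -m creep '[{"linear":[0,0,-1],"rot":[0,0,0],"fingers":85},{"linear":[0,0,-2],"rot":[0,0,0],"fingers":85},{"linear":[0.4,-0.4,-2],"rot":[0,0,-1],"fingers":60},{"linear":[0.8,-0.8,-2],"rot":[0,0,-2],"fingers":60},{"linear":[1.1,-1,-2],"rot":[0,0,-3],"fingers":60},{"linear":[1.1,-1,-2],"rot":[0,0,-4],"fingers":60},{"linear":[1.1,-1,-2],"rot":[0,0,-5],"fingers":60},{"linear":[1.1,-1,-2],"rot":[0,0,-6],"fingers":60}]'
python3 -m creep '[{"linear":[0,0,0],"rot":[0,0,-1],"fingers":60},{"linear":[0,0,0],"rot":[0,0,-1.9],"fingers":60},{"linear":[0,0,0],"rot":[0,0,-1.9],"fingers":60},{"linear":[0,0,0],"rot":[0,0,-1.9],"fingers":60}]'
python3 - <<'E'
from h import *
info()
for c in ['wrist','side','scene']:
    p=snap(c,c+'2.png'); print(c); marks(p,['knob','nose','lip','gate_hinge','gate_edge','screen'])
    # red blob by depth
    im=p['image'].astype(int); m=(im[...,0]>110)&(im[...,1]<60)&(im[...,2]<60)
    n,l,s,ce=cv2.connectedComponentsWithStats(m.astype(np.uint8))
    for k in range(1,n):
        if s[k,4]>15:
            v,u=np.where(l==k); d=p['depth'][v,u]; d0=np.median(d[d>0]) if (d>0).any() else 0
            x=(ce[k][0]-p['cx'])/p['fx']*d0; y=-(ce[k][1]-p['cy'])/p['fy']*d0
            print(s[k],np.round(ce[k],1),np.round((p['cam_to_world']@[x,y,-d0,1])[:3],4))
    print('cam',np.round(p['cam_to_world'][:3,3],3))
E
```

```text
time: 2.25
tool_pos: [0.5749, 0.055, 0.3314]
eef_rot: [0.0, 0.256, 0.967, -0.0]
ft_force: [-0.6, -0.1, -0.0]
opening: 0.0598
grasp_force: 0.0
time: 2.75
tool_pos: [0.575, 0.0549, 0.3313]
eef_rot: [-0.0, 0.098, 0.995, -0.0]
ft_force: [1.1, 0.9, -0.8]
opening: 0.06
grasp_force: 0.0
t 2.75 p [0.575  0.0549 0.3313] R [[-0.981, 0.194, -0.0], [0.194, 0.981, -0.0], [0.0, -0.0, -1.0]] F [ 1.1  0.9 -0.8] op 0.06 g 0.0
wrist
knob [([0.5743, 0.0579, 0.2474], 0.79)]
nose [([0.6198, 0.1307, 0.2095], 0.57)]
lip [([0.6109, 0.1024, 0.2128], 0.69)]
gate_hinge [([0.5841, -0.1748, 0.134], 0.58), ([0.5621, 0.2083, -0.0002], 0.19)]
gate_edge [([0.6393, 0.0908, 0.1383], 0.73)]
screen [([0.6153, -0.0406, 0.0027], 0.84)]
[244 203  21   9  95] [253.8 207.7] [0.5772 0.0512 0.257 ]
[209 272   6   6  28] [211.5 274.3] [ 0.7513 -0.0563  0.0565]
[477 283  17   4  30] [483.1 284.5] [0.9023 0.4206 0.0044]
[477 283  35  13 242] [494.3 288.9] [0.9123 0.438  0.0088]
[476 292  36  12 240] [494.4 297.7] [0.9325 0.4393 0.0086]
[476 301  36  12 241] [494.1 306.4] [0.9523 0.4395 0.0087]
[478 310  34   8 126] [494.2 313.3] 
[... 324 characters left out ...]
edge [([0.6431, 0.0927, 0.1342], 0.69)]
screen []
[ 292   34   81   88 3274] [330.6  77.9] [0.9075 0.5938 0.0064]
[249 159   6   9  32] [251.2 163.2] [0.5784 0.0495 0.2544]
[302 262  52   7 274] [327.3 264.9] [ 0.7083 -0.0495  0.0546]
cam [ 0.498 -0.449  0.779]
scene
knob [([0.5716, 0.0535, 0.2469], 0.46)]
nose []
lip []
gate_hinge [([0.5791, -0.1752, 0.1344], 0.76), ([0.7055, -0.0663, 0.0026], 0.7)]
gate_edge [([0.6433, 0.0878, 0.1375], 0.75)]
screen [([0.6187, -0.0415, -0.002], 0.61)]
[256 157   7   4  25] [259.1 158.4] [0.5807 0.053  0.2542]
[197 249  20  32 149] [206.2 264.5] [ 0.7135 -0.0502  0.0552]
[ 435  354   77   30 1717] [473.7 370. ] [0.8697 0.4685 0.0064]
cam [1.281 0.132 0.629]
```

View pics/wrist2.png

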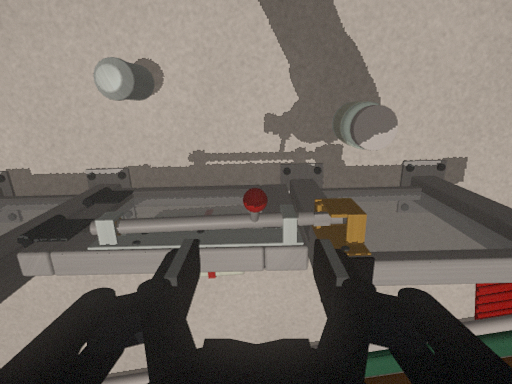

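Wrist view: the knob is at (255,200) and the rod runs along row ~222. The brass keeper with the lip is at about (320,215), the shaker is upper left and the jar upper right. Next I'll triangulate the knob and fit the screen direction from depth.

```bash
python3 - <<'E'
from h import *
o=[];d=[]
for c in ['wrist','side','scene']:
    p=vision.read_camera(c); im=p['image'].astype(int)
    m=((im[...,0]>60)&(im[...,1]<.45*im[...,0])&(im[...,2]<.45*im[...,0])).astype(np.uint8)
    n,l,s,ce=cv2.connectedComponentsWithStats(m)
    w={'wrist':(255,200),'side':(251,163),'scene':(259,159)}[c]
    k=1+np.argmin(np.linalg.norm(ce[1:]-w,axis=1)); print(c,s[k],ce[k])
    b=s[k]; u=b[0]+b[2]/2-.5; v=b[1]+b[3]/2-.5
    T=p['cam_to_world']; r=T[:3,:3]@[(u-p['cx'])/p['fx'],-(v-p['cy'])/p['fy'],-1]
    o.append(T[:3,3]); d.append(r/np.linalg.norm(r))
    t=(.249-T[2,3])/r[2]; print(' at z.249',np.round(T[:3,3]+t*r,4))
    if c=='wrist':
        V,U=np.mgrid[:384,:512]; D=p['depth']
        P=np.stack([(U-p['cx'])/p['fx']*D,-(V-p['cy'])/p['fy']*D,-D,np.ones_like(D)],-1)@T.T
        P=P[...,:3]; k=(D>0)&(abs(P[...,2]-.24)<.006)&(P[...,1]<.03)&(P[...,1]>-.15)&(U<330)
        Q=P[k][:,:2]; f=cv2.fitLine(Q.astype(np.float32),cv2.DIST_HUBER,0,.001,.001).ravel(); f*=np.sign(f[1]); print('gate top',len(Q),f,np.degrees(np.arctan2(-f[0],f[1])), 'z',np.median(P[k][:,2]))
def tri(ix):
    A=sum(np.eye(3)-np.outer(d[i],d[i]) for i in ix); b=sum((np.eye(3)-np.outer(d[i],d[i]))@o[i] for i in ix); return np.round(np.linalg.solve(A,b),4)
print(tri([0,1]),tri([0,2]),tri([0,1,2]))
E
```

```text
wrist [243 188  24  24 417] [254.52038369 199.99760192]
 at z.249 [0.5733 0.0526 0.249 ]
gate top 4884 [ 0.15972367  0.98716176  0.6141384  -0.03868912] -9.190858 z 0.24024138996811734
side [244 159  11  11  93] [248.78494624 164.22580645]
 at z.249 [0.5753 0.0535 0.249 ]
scene [255 156  10   8  55] [259.67272727 159.56363636]
 at z.249 [0.5758 0.0533 0.249 ]
[0.5743 0.0528 0.2493] [0.5737 0.0528 0.2479] [0.5745 0.053  0.2486]
```

```bash
python3 -m creep '[{"linear":[0,-0.04,0.6],"rot":[0,0,-0.15],"fingers":50},{"linear":[0,-0.04,1.2],"rot":[0,0,-0.15],"fingers":50},{"linear":[0,-0.04,1.7],"rot":[0,0,-0.15],"fingers":50},{"linear":[0,-0.04,2.02],"rot":[0,0,-0.15],"fingers":50},{"linear":[0,-0.04,2.02],"rot":[0,0,-0.15],"fingers":50}]' 25
python3 - <<'E'
from h import *
info()
p=snap('wrist','w3.png')
E
```

```text
time: 4.58
tool_pos: [0.5742, 0.0528, 0.2295]
eef_rot: [-0.001, 0.083, 0.997, -0.0]
ft_force: [-0.5, -0.0, -0.2]
opening: 0.0497
grasp_force: 0.0
t 4.575 p [0.5742 0.0528 0.2295] R [[-0.986, 0.165, -0.002], [0.165, 0.986, -0.0], [0.002, -0.0, -1.0]] F [-0.5 -0.  -0.2] op 0.0497 g 0.0
```

View pics/w3.png

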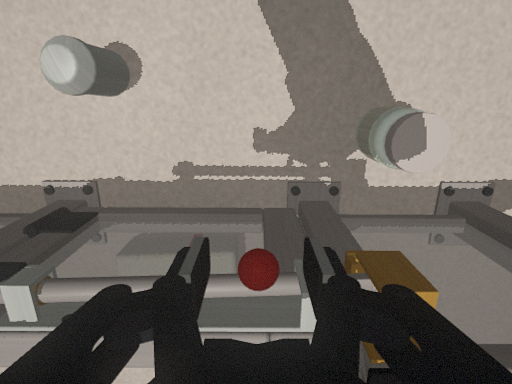

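The knob at (258,270) sits midway between the fingers at (200,270) and (318,270), so I'll close on it.

```bash
python3 -m creep '[{"linear":[0,0,0],"rot":[0,0,0],"fingers":30},{"linear":[0,0,0],"rot":[0,0,0],"fingers":20},{"linear":[0,0,0],"rot":[0,0,0],"fingers":10},{"linear":[0,0,0],"rot":[0,0,0],"fingers":10},{"linear":[0,0,0],"rot":[0,0,0],"fingers":10}]' 40; python3 -c "
from h import *
info()
p=snap('wrist','w4.png'); marks(p,['knob'])"
```

```text
time: 5.25
tool_pos: [0.575, 0.0536, 0.2312]
eef_rot: [0.001, 0.083, 0.997, 0.0]
ft_force: [-1.5, 1.2, 6.8]
opening: 0.0177
grasp_force: 38.9
t 5.25 p [0.575  0.0536 0.2312] R [[-0.986, 0.165, 0.001], [0.165, 0.986, 0.001], [-0.001, 0.001, -1.0]] F [-1.5  1.2  6.8] op 0.0177 g 38.87199640274048
knob [([0.5746, 0.0572, 0.2474], 0.81)]
```

View pics/w4.png

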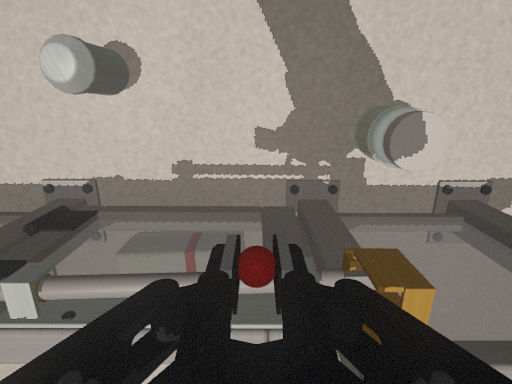

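The knob at (256,266) is held between both pads. The squeeze pressed it down about 7 N, and the arm yielded 1.7 mm. I'll lift to a measured TCP z of about 0.2375.

```bash
python3 -m creep '[{"linear":[0,0,-0.05],"rot":[0,0,0],"fingers":10},{"linear":[0,0,-0.1],"rot":[0,0,0],"fingers":10},{"linear":[0,0,-0.15],"rot":[0,0,0],"fingers":10},{"linear":[0,0,-0.17],"rot":[0,0,0],"fingers":10},{"linear":[0,0,-0.17],"rot":[0,0,0],"fingers":10}]' 40
```

```text
time: 5.98
tool_pos: [0.5744, 0.0523, 0.2384]
eef_rot: [-0.0, 0.083, 0.997, -0.0]
ft_force: [1.1, -2.2, -6.8]
opening: 0.0173
grasp_force: 39.1
```

```bash
python3 - <<'E'
from h import *
info()
p=snap('wrist','w5.png'); marks(p,['knob','nose','lip'])
q=vision.read_camera('side'); marks(q,['knob','nose','lip'])
cv2.imwrite('pics/c5.png',np.hstack([cv2.resize(p['image'][230:360,300:450,::-1],None,fx=2.6,fy=2.6,interpolation=2),cv2.resize(q['image'][110:240,200:350,::-1],None,fx=2.6,fy=2.6,interpolation=2)]))
info()
E
```

```text
t 5.975 p [0.5744 0.0523 0.2384] R [[-0.986, 0.166, -0.001], [0.166, 0.986, -0.001], [0.001, -0.001, -1.0]] F [ 1.1 -2.2 -6.8] op 0.0173 g 39.07991409301758
knob [([0.575, 0.0567, 0.2507], 0.71)]
nose [([0.6227, 0.1316, 0.2194], 0.83), ([0.4372, -0.1012, 0.0016], 0.42)]
lip [([0.6141, 0.1031, 0.2125], 0.9)]
knob [([0.5718, 0.0503, 0.2521], 0.73)]
nose [([0.6197, 0.1386, 0.2189], 0.64)]
lip [([0.6182, 0.1094, 0.2108], 0.78)]
t 6.375 p [0.5746 0.053  0.2387] R [[-0.986, 0.165, -0.0], [0.165, 0.986, -0.0], [0.0, -0.0, -1.0]] F [ 0.9 -2.  -6.8] op 0.0175 g 39.07512366771698
```

View pics/c5.png

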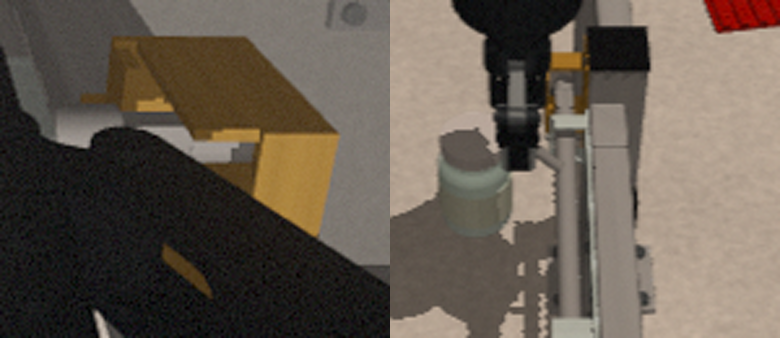

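The left crop shows the bolt nose riding up in the keeper, and the networks put it about 10 mm higher than before, so the bolt is level. Now I'll draw it at constant height.

```bash
python3 -m creep '[{"linear":[0,-0.06,0],"rot":[0,0,0],"fingers":10},{"linear":[0,-0.12,0],"rot":[0,0,0],"fingers":10},{"linear":[0,-0.18,0],"rot":[0,0,0],"fingers":10},{"linear":[0,-0.24,0],"rot":[0,0,0],"fingers":10},{"linear":[0,-0.3,0],"rot":[0,0,0],"fingers":10},{"linear":[0,-0.3,0],"rot":[0,0,0],"fingers":10}]' 40
```

```text
time: 7.12
tool_pos: [0.5721, 0.0375, 0.2387]
eef_rot: [-0.0, 0.083, 0.997, -0.0]
ft_force: [1.5, -0.7, -6.3]
opening: 0.0172
grasp_force: 39.1
```

```bash
python3 -m creep '[{"linear":[0,-0.1,0],"rot":[0,0,0],"fingers":10},{"linear":[0,-0.2,0],"rot":[0,0,0],"fingers":10},{"linear":[0,-0.3,0],"rot":[0,0,0],"fingers":10},{"linear":[0,-0.4,0],"rot":[0,0,0],"fingers":10},{"linear":[0,-0.5,0],"rot":[0,0,0],"fingers":10},{"linear":[0,-0.6,0],"rot":[0,0,0],"fingers":10},{"linear":[0,-0.7,0],"rot":[0,0,0],"fingers":10},{"linear":[0,-0.7,0],"rot":[0,0,0],"fingers":10}]' 40
```

```text
time: 8.12
tool_pos: [0.5662, 0.0025, 0.2386]
eef_rot: [-0.0, 0.083, 0.997, -0.001]
ft_force: [2.0, -2.4, -7.0]
opening: 0.0174
grasp_force: 39.1
```

```bash
python3 -m creep '[{"linear":[0,-0.03,0],"rot":[0,0,0],"fingers":10},{"linear":[0,-0.06,0],"rot":[0,0,0],"fingers":10},{"linear":[0,-0.08,0],"rot":[0,0,0],"fingers":10},{"linear":[0,-0.08,0],"rot":[0,0,0],"fingers":10}]' 40; python3 -m creep '[{"linear":[0,-0.03,0],"rot":[0,0,0],"fingers":10},{"linear":[0,-0.05,0],"rot":[0,0,0],"fingers":10},{"linear":[0,-0.05,0],"rot":[0,0,0],"fingers":10}]' 40
```

```text
time: 8.62
tool_pos: [0.5657, -0.0003, 0.2388]
eef_rot: [-0.0, 0.083, 0.997, -0.0]
ft_force: [-0.0, 1.8, -7.1]
opening: 0.0171
grasp_force: 39.2
time: 9.0
tool_pos: [0.5652, -0.003, 0.2388]
eef_rot: [-0.0, 0.083, 0.997, -0.0]
ft_force: [0.3, 0.7, -6.8]
opening: 0.0174
grasp_force: 39.2
```

```bash
python3 -m creep '[{"linear":[0,-0.02,0],"rot":[0,0,0],"fingers":10},{"linear":[0,-0.04,0],"rot":[0,0,0],"fingers":10},{"linear":[0,-0.04,0],"rot":[0,0,0],"fingers":10}]' 40; python3 - <<'E'
from h import *
for c in ['side','wrist']:
    p=vision.read_camera(c); marks(p,['knob','nose','lip','gate_edge'])
    cv2.imwrite('pics/a_%s.png'%c,p['image'][:,:,::-1])
i=[cv2.imread('pics/a_%s.png'%c) for c in ['side','wrist']]
cv2.imwrite('pics/c6.png',np.hstack([cv2.resize(i[0][110:260,200:350],(390,390)),cv2.resize(i[1][180:380,240:440],(390,390))]))
E
```

```text
time: 9.38
tool_pos: [0.565, -0.0037, 0.2389]
eef_rot: [0.0, 0.082, 0.997, 0.001]
ft_force: [1.3, 4.7, -5.8]
opening: 0.0174
grasp_force: 39.3
knob [([0.5634, -0.0027, 0.2545], 0.87)]
nose [([0.6115, 0.0833, 0.2163], 0.67), ([0.6187, 0.113, 0.2116], 0.41)]
lip [([0.6137, 0.1078, 0.2115], 0.4)]
gate_edge [([0.6428, 0.0932, 0.1345], 0.94)]
knob [([0.5664, -0.0003, 0.2534], 0.7)]
nose [([0.6132, 0.0786, 0.2167], 0.94)]
lip [([0.6162, 0.1033, 0.2125], 0.89)]
gate_edge [([0.6411, 0.0915, 0.1365], 0.75)]
```

View pics/c6.png

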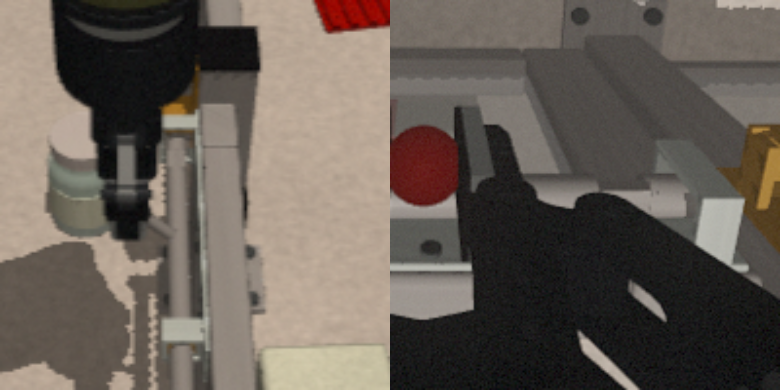

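The bolt is against its stop: Fy is 4.7 N and the nose at (640,190) in the right crop is out of the keeper. The gate hasn't moved. Now I'll swing it on the arc about the hinge, turning the hand with it.

```bash
python3 -m creep '[{"linear":[0.083,-0.024,0],"rot":[0,0,-0.143],"fingers":10},{"linear":[0.164,-0.05,0],"rot":[0,0,-0.286],"fingers":10},{"linear":[0.245,-0.08,0],"rot":[0,0,-0.43],"fingers":10},{"linear":[0.325,-0.109,0],"rot":[0,0,-0.573],"fingers":10},{"linear":[0.404,-0.142,0],"rot":[0,0,-0.716],"fingers":10},{"linear":[0.483,-0.176,0],"rot":[0,0,-0.859],"fingers":10},{"linear":[0.56,-0.213,0],"rot":[0,0,-1],"fingers":10},{"linear":[0.637,-0.251,0],"rot":[0,0,-1.146],"fingers":10}]' 40; python3 - <<'E'
from h import *
info(); p=vision.read_camera('side'); marks(p,['knob','nose','gate_edge'])
E
```

```text
time: 10.88
tool_pos: [0.5319, -0.0106, 0.2392]
eef_rot: [0.001, -0.018, 1.0, 0.001]
ft_force: [2.6, 6.6, -6.8]
opening: 0.0174
grasp_force: 39.3
t 10.875 p [ 0.5319 -0.0106  0.2392] R [[-0.999, -0.036, 0.001], [-0.036, 0.999, 0.002], [-0.002, 0.002, -1.0]] F [ 2.6  6.6 -6.8] op 0.0174 g 39.301875829696655
knob [([0.5312, -0.0094, 0.2549], 0.85)]
nose [([0.5609, 0.0797, 0.2194], 0.56)]
gate_edge [([0.5924, 0.1013, 0.132], 0.59)]
```

```bash
python3 -m creep '[{"linear":[0.083,-0.024,0],"rot":[0,0,-0.143],"fingers":10},{"linear":[0.164,-0.05,0],"rot":[0,0,-0.286],"fingers":10},{"linear":[0.245,-0.08,0],"rot":[0,0,-0.43],"fingers":10},{"linear":[0.325,-0.109,0],"rot":[0,0,-0.573],"fingers":10},{"linear":[0.404,-0.142,0],"rot":[0,0,-0.716],"fingers":10},{"linear":[0.483,-0.176,0],"rot":[0,0,-0.859],"fingers":10},{"linear":[0.56,-0.213,0],"rot":[0,0,-1],"fingers":10},{"linear":[0.56,-0.213,0],"rot":[0,0,-1],"fingers":10}]' 40; python3 -m creep '[{"linear":[0,0,0],"rot":[0,0,0],"fingers":10},{"linear":[0,0,0],"rot":[0,0,0],"fingers":10},{"linear":[0,0,0],"rot":[0,0,0],"fingers":10},{"linear":[0,0,0],"rot":[0,0,0],"fingers":10}]' 40;  python3 - <<'E'
from h import *
p=snap('side','s7.png'); marks(p,['knob','nose','gate_edge','jar','shaker','parcel'])
p=vision.read_camera('scene'); marks(p,['gate_edge','parcel'])
p=vision.read_camera('wrist'); marks(p,['gate_edge','nose','gate_hinge']); info()
E
```

```text
time: 12.08
tool_pos: [0.5038, -0.0221, 0.2392]
eef_rot: [0.0, -0.105, 0.994, 0.001]
ft_force: [2.2, 7.6, -5.1]
opening: 0.0172
grasp_force: 39.3
time: 12.58
tool_pos: [0.5041, -0.0219, 0.2392]
eef_rot: [0.001, -0.105, 0.994, 0.001]
ft_force: [1.1, 6.8, -5.1]
opening: 0.0169
grasp_force: 39.3
knob [([0.5004, -0.0195, 0.2519], 0.85)]
nose [([0.5839, -0.1723, 0.1326], 0.3)]
gate_edge []
jar []
shaker [([0.4355, -0.1026, 0.0013], 0.66)]
parcel [([0.7095, -0.0692, 0.0021], 0.76)]
gate_edge []
parcel [([0.7043, -0.0649, 0.0035], 0.87)]
gate_edge [([0.543, 0.0947, 0.1341], 0.61), ([0.5862, -0.1751, 0.1385], 0.43)]
nose [([0.5239, 0.0694, 0.2188], 0.69)]
gate_hinge [([0.5824, -0.1747, 0.1362], 0.79)]
t 13.275 p [ 0.5042 -0.0219  0.2392] R [[-0.978, -0.208, 0.001], [-0.208, 0.978, 0.002], [-0.001, 0.001, -1.0]] F [ 1.2  6.5 -5.1] op 0.0174 g 39.34144735336304
```

View pics/s7.png

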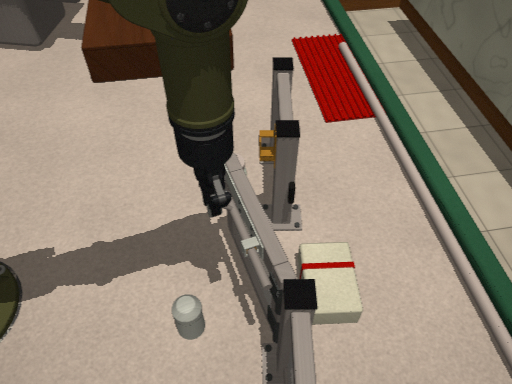

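The gate stands open with its edge 100 mm from the shut position and the knob still held. The shaker at (188,315) and the parcel at (330,285) are unmoved. The arm is steady, so I'm handing in.

```bash
python3 -c "
from bench import bot
print(bot.job_done())"
```

```text
the job is handed in; nothing more can be done
None
```

I lifted the bolt off the lip, drew it back to its stop without snagging, then eased the gate about 10 cm open; the arm is still holding the knob there. The shaker and parcel have not moved; the jar was hidden from the side camera at the end, but the arm passed well above its height.

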